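Find and mark the balance point of a lamp bar

TASK

Find where this pendant lamp bar must hang: slide the brass bar along its green stand, without lifting it, so that its lampholder end goes farther out over the steel edge, and stop as soon as it tips by itself down onto the bench. Leave it tipped, and mark its balance point by setting the blue rider (not the yellow one) squarely astride the bar directly over the edge. Do not disturb the frosted glass shade.

Things in the scene. Friction and masses are not known exactly. Their poses are not given: they have to be found in the camera images.
- lamp_bar: (mm) Brass bar 24 wide, 14 high, 340 long, with white porcelain lampholder (40 dia, 45 high), ~0.5 kg. Origin mid-length, underside; x to lampholder (axis +150, end +170; tail face -170, beyond stand's back), z up. Starts level; tips after sliding 20-50, once x = 40 to 75 passes the edge: ~10 deg, tail up 40, stays. A finger pressing the tail holds it down by friction: draw back to see it tip.
- edge (a point): Middle of the steel-faced fulcrum edge of the fixed green-painted stand, on the deck's top, 20 mm above the bench. x level, along the stand, outwards over the edge (the way the bar slides); y along the edge; z up. Deck 70 wide, from x = -180 to 0. Two guide rails, 8 mm high, 30 apart inside, 46 outside, from x = -180 to -80 only.
- blue_rider: Sizes in mm. Blue saddle, 30 long (x), 46 wide (y), 43 high, 40 g, standing on the bench. Two legs along x, 12 high, 36 apart inside, carry a 5 mm bridge that rests on the bar's top; grip the fin above it: 14 thick (y), 30 long, z = 17 to 43. Origin: middle, underside of the legs. Its x goes along the bar, either way round. A yellow one of the same shape stands nearby: not to be used.
- glass_shade: Frosted glass lampshade with grape-like bumps, about 105 mm in diameter, 118 mm tall, standing on the bench on the far side of the stand. Origin at the middle of its underside, z up. Leave it where it is.

How it is judged:
By the outcome, as a careful person would: the job done as asked, in the order asked, and still so for the second after the job is handed in, with the robot touching nothing.
It also fails if it takes over 67 s, if anything falls off the work surface, if the arm or the gripper's body presses on something with over 40 N, if the wrist force passes 120 N, or if a joint passes its speed limit or range.

ROBOT

A 6-joint arm with a two-finger parallel gripper is mounted at the origin on the work surface. World frame = base frame: x ahead of the robot, y to its left, z up, the work surface at z = 0. Lengths are in m, angles in rad, forces in N, time in s.
With the tool pointing down it reaches from about 0.25 to 0.775 m from the base axis. Payload 4 kg.
Tool frame: the origin (TCP) lies midway between the tips of the shut fingers; the grasp point (between the pads) lies 19 mm behind it; z points along the fingers, y is the line along which they close (so a half turn about z gives the same grasp; the last joint's range is limited). The gripper opens to 94 mm and grips with 3 to 60 N. Pads are 16 mm wide; open, the fingers measure 119 mm over their backs; the gripper's body (75 mm by 177 mm) begins 78 mm behind the grasp point.
Start: joints at [-1.363, 0.087, 1.371, -0, 1.684, -0.103], TCP at [0.168, -0.524, 0.206] pointing down, gripper open.
Joint ranges: [-3.1, 3.1], [-0.76, 2.03], [0.27, 2.55], [-1.08, 4.22], [0.17, 2.65], [-2.57, 2.57]. Speed limits (rad/s): [2.79, 2.79, 3.14, 3.14, 3.14, 3.14].

INTERFACE

Orientations are given as [roll, pitch, yaw] about the fixed x, y, z axes, in that order (R = Rz(yaw) Ry(pitch) Rx(roll)).
In Python, from bench import get_obs, snapshot, close_job gives the robot as it stands. The module is installed in compiled form; this text tells all that it offers.
- The arm moves only by the tool drive_tool, never from a script. Its argument "commands" is a list of rows, each a list of 6 numbers: the shift along the tool's x, y, z in units of 0.04 m (1.0 is 0.04 m), then the turn, a rotation vector about the tool's x, y, z in units of 0.1 rad (1.0 is 0.1 rad). In form: [[dx, dy, dz, wx, wy, wz], ...]. A call has 1 to 20 rows; each row shifts and turns the commanded pose from where the row before left it, along the tool's axes as they then stand; what a row does not reach is not made up. A row lasts 1/8 s, in which the tool goes at most 62.5 mm and 10.7 degrees, less where a joint would pass 70% of its speed; a pose out of reach is approached as far as the arm can. A call with a number of a shift or a turn outside -1 to 1 is refused whole. A call with a gripper value outside its range is refused whole. "gripper" is the closure, from 0 (fully open) to 1 (shut), set as the call begins (left out, the last holds). The fingers move at their own pace and stop on an object; the grip force is fixed at half the most. Time passes only in rows, so rows that do not move let the fingers close. It gives the time, the measured TCP pose, the force, the opening and the grip force at its end, in the units of the state.
- get_obs(): the state, without advancing time (a new reading comes with each control period).
- snapshot(name): name is "side" or "top"; returns a dict with "image" (400x640x3 uint8, blue, green, red), "range_z" (400x640 float32, m along the optical axis (not along the pixel's ray), 0 where there is no reading), "fx", "fy", "cx", "cy" (pixels), "rvec" (rotation vector, rad) and "tvec" (3), from world to camera coordinates, as OpenCV has them. Camera axes: x right, y down, z forward; pixel columns grow to the right and rows downward; lengths in m; the calibration is good to about 2 mm. A picture is of the moment at which its call begins.
- close_job(): hands the job in; it is judged then, once.
The state is a dict: "time": time; "joint_positions": joint angles; "qvel": joint speeds; "joint_torque": joint torques, N m; "tool_pos": TCP position; "ee_rot": TCP orientation; "wrist_force": force on the tool from outside, world axes, zero at the start; "wrist_torque": the same for the moment, N m; "width": finger opening in m; "finger_force": force on a finger pad.
Only numpy, scipy, OpenCV 4.12 (cv2) and the standard library are available. Lean on these libraries where they do the work, as an engineer would, in place of code of your own. Each camera call takes 0.05 s, during which the arm holds its last target. There are 200 camera calls.

## Working session

There is one attempt and no reset: what is moved stays moved. The work goes in short steps, Python scripts to look and compute and a tool call to move; the robot and the scene stay as the last step left them, time stands still between calls to the robot, and variables do not carry over. Pictures are saved under pics/ and viewed, at most 10 in all, crops included, and the job is handed in when it is done.

Besides the shell and the picture viewer there is one more tool, called after "Call:" as name(argument=value, ...) on one line, values as JSON. drive_tool: Moves the arm, as the interface text tells. Its arguments: {"type":"object","properties":{"commands":{"type":"array"},"gripper":{"type":"number"}},"required":["commands"]}

```bash
mkdir -p pics; cat > h.py <<'E'
import numpy as np, cv2
from bench import get_obs, snapshot, close_job
def world(s):
    R=cv2.Rodrigues(np.array(s["rvec"],float))[0]; t=np.array(s["tvec"],float).ravel()
    z=s["range_z"]; v,u=np.mgrid[:z.shape[0],:z.shape[1]]
    P=np.dstack([(u-s["cx"])/s["fx"]*z,(v-s["cy"])/s["fy"]*z,z])
    W=(P-t)@R; W[z==0]=np.nan; return W
def ray(s,u,v,h):
    R=cv2.Rodrigues(np.array(s["rvec"],float))[0]; t=np.array(s["tvec"],float).ravel()
    d=R.T@np.array([(u-s["cx"])/s["fx"],(v-s["cy"])/s["fy"],1]); c=-R.T@t
    return c+d*(h-c[2])/d[2]
E
python3 - <<'E'
from h import *
for n in("top","side"):
    s=snapshot(n); cv2.imwrite(f"pics/{n}0.png",s["image"]); np.savez(f"{n}0.npz",**s)
    R=cv2.Rodrigues(np.array(s["rvec"],float))[0]; print(n,s["fx"],-R.T@np.array(s["tvec"]).ravel(), R[2])
print(get_obs())
E
```

```text
top 486.9854409646368 [ 0.49586876 -0.21569108  1.0053576 ] [ 0.10291418  0.0295024  -0.99425262]
side 449.3038746622505 [ 0.3928195  -0.85798135  0.45466842] [ 0.25532245  0.8386805  -0.48106701]
{'time': 0.1, 'joint_positions': array([-1.36309695e+00,  8.78783345e-02,  1.37210864e+00, -5.64562698e-06,
        1.68358724e+00, -1.03080053e-01]), 'qvel': array([ 0.00054506, -0.00165375, -0.0040042 , -0.0010861 ,  0.00049208,
        0.00053606]), 'joint_torque': array([ 2.70323646e-03, -3.41252589e+01, -3.03301084e+01,  7.20254774e-02,
        3.05213663e-02, -9.75736612e-05]), 'tool_pos': array([ 0.16809193, -0.52316394,  0.20441993]), 'ee_rot': array([-3.13962104e+00, -1.98316094e-04,  3.10778606e-01]), 'wrist_force': array([ 0.50817229, -0.05636393,  0.07291362]), 'wrist_torque': array([-0.00478238, -0.00108117, -0.04675874]), 'finger_force': 0.0, 'width': 0.09403654349202184}
```

View pics/top0.png

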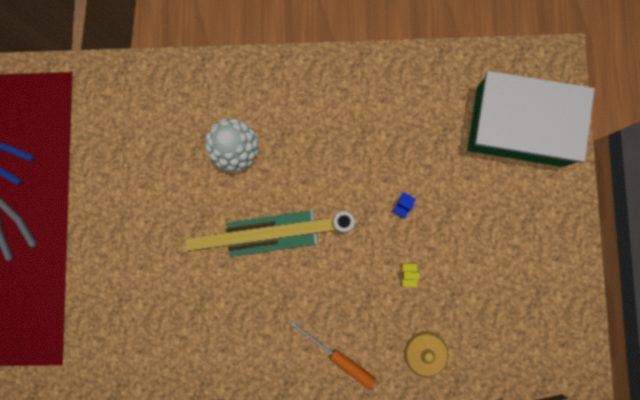

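View pics/side0.png

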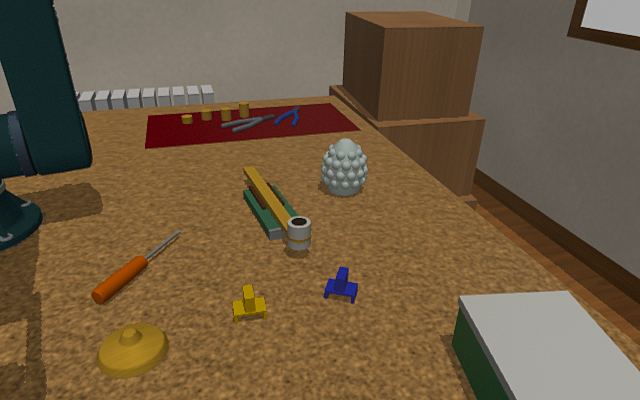

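The top view shows the bar from its tail at (186,244) to the lampholder at (344,222). The stand edge is near (315,227), the blue rider at (404,205), the yellow rider at (410,275) and the shade at (232,146). The side view agrees.

```bash
python3 - <<'E'
from h import *
s=dict(np.load("top0.npz")); W=world(s); hsv=cv2.cvtColor(s["image"],cv2.COLOR_BGR2HSV)
H,S,V=[hsv[...,i].astype(int) for i in range(3)]
v,u=np.mgrid[:400,:640]
roi=lambda a,b,c,d:(u>a)&(u<b)&(v>c)&(v<d)
def rep(n,m,z0,z1):
    m=m&(W[...,2]>z0)&(W[...,2]<z1); P=W[m]; 
    r=cv2.minAreaRect((P[:,:2]*1000).astype(np.float32)); print(n,len(P),"c",np.round(P.mean(0),4),"rect",np.round(r[0],1),np.round(r[1],1),round(r[2],1)); return P
blue=(H>110)&(H<130)&(S>150)&roi(380,430,180,230)
rep("blue all",blue,-.01,.1); rep("blue fin",blue,.035,.06); rep("bluebridge",blue,.008,.03)
yel=(H>20)&(H<35)&(S>150)&roi(390,430,255,295)
rep("yel all",yel,-.01,.1)
bar=(H>15)&(H<35)&(S>150)&roi(175,340,210,260)
P=rep("bar",bar,.025,.06)
vx=cv2.fitLine(P[:,:2].astype(np.float32),cv2.DIST_HUBER,0,1e-4,1e-4).ravel(); print("line",vx, np.median(P[:,2]))
gr=(H>60)&(H<90)&(S>80)&roi(220,325,200,262); Q=rep("green",gr,.01,.04)
for q in (P,Q): print([np.round(x,4) for x in cv2.boxPoints(cv2.minAreaRect((q[:,:2]).astype(np.float32)))])
st=(S<60)&roi(305,328,205,250)
rep("steel",st,.01,.03)
rep("lamp",(S<70)&roi(325,365,205,240),.05,.1)
rep("shade",(S<90)&roi(195,265,110,180),.02,.2)
E
```

```text
blue all 287 c [ 0.5886 -0.3515  0.0278] rect [ 590.2 -352. ] [28.4 43.5] 57.7
blue fin 109 c [ 0.5906 -0.3522  0.0432] rect [ 591.1 -352.5] [28.4 14.2] 57.9
bluebridge 174 c [ 0.5873 -0.3512  0.0179] rect [ 589.8 -352.5] [25.8 43.6] 57.3
yel all 397 c [ 0.4494 -0.3588  0.024 ] rect [ 448.2 -362.1] [37.1 48.6] 87.4
bar 1465 c [ 0.5352 -0.0569  0.0345] rect [538.3 -60.1] [ 28.1 296.5] 6.8
line [ 0.11978259 -0.9928002   0.5351709  -0.05688119] 0.034550524532367774
green 1059 c [ 0.5381 -0.0954  0.0206] rect [537.9 -80.2] [ 66.6 168.7] 7.2
[array([0.5068, 0.0854], dtype=float32), array([ 0.542, -0.209], dtype=float32), array([ 0.5699, -0.2057], dtype=float32), array([0.5347, 0.0887], dtype=float32)]
[array([ 0.4943, -0.0007], dtype=float32), array([ 0.5155, -0.1681], dtype=float32), array([ 0.5815, -0.1597], dtype=float32), array([0.5604, 0.0076], dtype=float32)]
steel 76 c [ 0.5484 -0.1684  0.0204] rect [ 549.1 -168.1] [69.3  7.2] 7.5
lamp 332 c [ 0.5563 -0.229   0.0656] rect [ 556.5 -229.2] [36.7 38.8] 88.5
shade 2124 c [ 0.7076 -0.016   0.0869] rect [715.  -9.] [100.2 100.8] 76.1
```

```bash
cat >> h.py <<'E'
from scipy.spatial.transform import Rotation as Ro
def go(target,rpy,n):
    "suggest n equal rows (world-straight) from the present pose; prints rounded units"
    o=get_obs(); p=np.array(o["tool_pos"]); R=Ro.from_euler("xyz",o["ee_rot"]); T=Ro.from_euler("xyz",rpy)
    w=(R.inv()*T).as_rotvec()/n; d=(np.array(target)-p)/n
    print("t",o["time"],p.round(4),o["ee_rot"].round(3))
    for k in range(n):
        print(list(np.r_[(R.inv().apply(d)/.04).round(2),(w/.1).round(2)]),end=",\n"); R=R*Ro.from_rotvec(w)
E
python3 -c "
from h import *
go([.5154,.1115,.12],[np.pi,0,1.69],18)"
```

```text
t 0.1 [ 0.1681 -0.5232  0.2044] [-3.14  -0.     0.311]
[np.float64(0.73), np.float64(-0.69), np.float64(0.12), np.float64(-0.0), np.float64(-0.0), np.float64(-0.77)],
[np.float64(0.78), np.float64(-0.63), np.float64(0.12), np.float64(-0.0), np.float64(-0.0), np.float64(-0.77)],
[np.float64(0.83), np.float64(-0.57), np.float64(0.12), np.float64(-0.0), np.float64(-0.0), np.float64(-0.77)],
[np.float64(0.87), np.float64(-0.51), np.float64(0.12), np.float64(-0.0), np.float64(-0.0), np.float64(-0.77)],
[np.float64(0.9), np.float64(-0.44), np.float64(0.12), np.float64(-0.0), np.float64(-0.0), np.float64(-0.77)],
[np.float64(0.93), np.float64(-0.37), np.float64(0.12), np.float64(-0.0), np.float64(-0.0), np.float64(-0.77)],
[np.float64(0.96), np.float64(-0.3), np.float64(0.12), np.float64(-0.0), np.float64(-0.0), np.float64(-0.77)],
[np.float64(0.98), np.float64(-0.22), np.float64(0.12), np.float64(-0.0), np.float64(-0.0), np.float64(-0.77)],
[np.float64(0.99), np.float64(-0.15), np.float64(0.12), np.float64(-0.0), np.float64(-0.0), np.float64(-0.77)],
[np.float64(1.0), np.float64(-0.07), np
[... 256 characters left out ...]
.float64(-0.0), np.float64(-0.77)],
[np.float64(0.99), np.float64(0.16), np.float64(0.12), np.float64(-0.0), np.float64(-0.0), np.float64(-0.77)],
[np.float64(0.98), np.float64(0.24), np.float64(0.12), np.float64(-0.0), np.float64(-0.0), np.float64(-0.77)],
[np.float64(0.96), np.float64(0.31), np.float64(0.12), np.float64(-0.0), np.float64(-0.0), np.float64(-0.77)],
[np.float64(0.93), np.float64(0.38), np.float64(0.12), np.float64(-0.0), np.float64(-0.0), np.float64(-0.77)],
[np.float64(0.9), np.float64(0.45), np.float64(0.12), np.float64(-0.0), np.float64(-0.0), np.float64(-0.77)],
[np.float64(0.86), np.float64(0.52), np.float64(0.12), np.float64(-0.0), np.float64(-0.0), np.float64(-0.77)],
```

Call:
drive_tool(commands=[[0.73, -0.69, 0.1, 0, 0, -0.77], [0.78, -0.63, 0.1, 0, 0, -0.77], [0.83, -0.57, 0.1, 0, 0, -0.77], [0.87, -0.51, 0.1, 0, 0, -0.77], [0.9, -0.44, 0.1, 0, 0, -0.77], [0.93, -0.37, 0.1, 0, 0, -0.77], [0.96, -0.3, 0.1, 0, 0, -0.77], [0.98, -0.22, 0.1, 0, 0, -0.77], [0.99, -0.15, 0.1, 0, 0, -0.77], [1, -0.07, 0.1, 0, 0, -0.77], [1, 0.01, 0.1, 0, 0, -0.77], [1, 0.08, 0.1, 0, 0, -0.77], [0.99, 0.16, 0.1, 0, 0, -0.77], [0.98, 0.24, 0.1, 0, 0, -0.77], [0.96, 0.31, 0.1, 0, 0, -0.77], [0.93, 0.38, 0.1, 0, 0, -0.77], [0.9, 0.45, 0.1, 0, 0, -0.77], [0.86, 0.52, 0.1, 0, 0, -0.77], [0, 0, 0, 0, 0, 0]], gripper=1)

```text
time: 2.48
tool_pos: [0.513, 0.1137, 0.1321]
ee_rot: [-3.139, -0.0, 1.7]
wrist_force: [-0.1, -0.5, 0.7]
width: 0.0008
finger_force: 0.0
```

```bash
python3 -c "
from h import *
go([.5154,.1115,.022],[np.pi,0,1.69],4)"
```

```text
t 2.475 [0.513  0.1137 0.1321] [-3.139 -0.     1.7  ]
[np.float64(-0.02), np.float64(0.01), np.float64(0.69), np.float64(-0.01), np.float64(-0.0), np.float64(0.03)],
[np.float64(-0.02), np.float64(0.01), np.float64(0.69), np.float64(-0.01), np.float64(-0.0), np.float64(0.03)],
[np.float64(-0.02), np.float64(0.01), np.float64(0.69), np.float64(-0.01), np.float64(-0.0), np.float64(0.03)],
[np.float64(-0.02), np.float64(0.01), np.float64(0.69), np.float64(-0.01), np.float64(-0.0), np.float64(0.03)],
```

Call:
drive_tool(commands=[[0, 0.01, 0.69, 0, 0, 0.03], [0, 0.01, 0.69, 0, 0, 0.03], [0, 0.01, 0.69, 0, 0, 0.03], [0, 0.01, 0.69, 0, 0, 0.03], [-0.12, 0, 0, 0, 0, 0], [-0.12, 0, 0, 0, 0, 0], [0, 0, 0, 0, 0, 0]])

```text
time: 3.35
tool_pos: [0.5171, 0.1019, 0.0248]
ee_rot: [3.138, 0.0, 1.684]
wrist_force: [0.3, -0.3, 0.3]
width: 0.0005
finger_force: 0.0
```

```bash
cat >> h.py <<'E'
def lamp(name):
    s=snapshot(name); W=world(s); hsv=cv2.cvtColor(s["image"],cv2.COLOR_BGR2HSV).astype(int)
    d=np.array([.1198,-.9928]); e=np.array([.5495,-.172])
    a=(W[...,:2]-e)@d; b=(W[...,:2]-e)@np.array([.9928,.1198])
    m=(a>.02)&(a<.16)&(abs(b)<.04)&(hsv[...,1]<70)&(W[...,2]>.04)
    print("lamp",m.sum(),"along",np.percentile(a[m],[1,50,99]).round(4),"z",np.percentile(W[...,2][m],[50,98]).round(4))
    bm=(a<-.09)&(a>-.28)&(abs(b)<.012)&(hsv[...,0]>15)&(hsv[...,0]<35)&(hsv[...,1]>150)&(W[...,2]>.025)&(W[...,2]<.09)
    if bm.sum(): print("bar n",bm.sum(),"amin",np.percentile(a[bm],1).round(4),"z",np.percentile(W[...,2][bm],[5,95]).round(4))
    o=get_obs(); p=o["tool_pos"]; print("t",o["time"],"tcp along",((p[:2]-e)@d).round(4),"lat",((p[:2]-e)@np.array([.9928,.1198])).round(4),p[2].round(4),o["wrist_force"].round(2)); return s
E
python3 -c "
from h import *
s=lamp('top'); cv2.imwrite('pics/top1.png',s['image'])"
```

```text
lamp 341 along [0.0393 0.0575 0.0756] z [0.0656 0.0691]
bar n 846 amin -0.2593 z [0.0315 0.0372]
t 3.4 tcp along -0.2761 lat 0.0005 0.0247 [0.57 0.62 0.04]
```

Call:
drive_tool(commands=[[-0.1, 0, 0, 0, 0, 0], [-0.1, 0, 0, 0, 0, 0], [-0.1, 0, 0, 0, 0, 0], [-0.1, 0, 0, 0, 0, 0], [-0.1, 0, 0, 0, 0, 0], [-0.05, 0, 0, 0, 0, 0], [0, 0, 0, 0, 0, 0]])

```text
time: 4.28
tool_pos: [0.519, 0.0818, 0.024]
ee_rot: [3.14, -0.002, 1.685]
wrist_force: [-0.4, 4.4, 3.9]
width: 0.0007
finger_force: 2.6
```

```bash
python3 -c "
from h import *
s=lamp('top')"
```

```text
lamp 342 along [0.0552 0.0736 0.092 ] z [0.0655 0.0689]
bar n 762 amin -0.2432 z [0.0317 0.0374]
t 4.325 tcp along -0.2556 lat 0.0001 0.024 [-0.88  5.05  4.87]
```

Call:
drive_tool(commands=[[0.15, 0, 0, 0, 0, 0], [0, 0, 0, 0, 0, 0], [0, 0, 0, 0, 0, 0]])

```text
time: 4.7
tool_pos: [0.5173, 0.0862, 0.0226]
ee_rot: [-3.141, 0.001, 1.685]
wrist_force: [-0.1, 0.2, 0.4]
width: 0.0006
finger_force: 0.0
```

```bash
python3 -c "
from h import *
s=lamp('top')"
```

```text
lamp 342 along [0.0551 0.0736 0.092 ] z [0.0656 0.069 ]
bar n 766 amin -0.2429 z [0.0318 0.0373]
t 4.75 tcp along -0.2602 lat -0.0009 0.0227 [0.34 0.3  0.28]
```

Call:
drive_tool(commands=[[-0.1, 0, 0, 0, 0, 0], [-0.06, 0, 0, 0, 0, 0], [-0.065, 0, 0, 0, 0, 0], [0, 0, 0, 0, 0, 0], [0.2, 0, 0, 0, 0, 0], [0, 0, 0, 0, 0, 0], [0, 0, 0, 0, 0, 0]])

```text
time: 5.62
tool_pos: [0.5178, 0.0855, 0.0231]
ee_rot: [3.142, 0.001, 1.685]
wrist_force: [0.6, -0.9, 0.5]
width: 0.0005
finger_force: 0.0
```

```bash
python3 -c "
from h import *
s=lamp('top')"
```

```text
lamp 347 along [0.059  0.0776 0.0966] z [0.0657 0.0695]
bar n 742 amin -0.239 z [0.0318 0.0375]
t 5.675 tcp along -0.2594 lat -0.0006 0.0231 [-0.49  0.42  0.31]
```

Call:
drive_tool(commands=[[-0.15, 0, 0, 0, 0, 0], [-0.06, 0, 0, 0, 0, 0], [-0.065, 0, 0, 0, 0, 0], [0, 0, 0, 0, 0, 0], [0.2, 0, 0, 0, 0, 0], [0, 0, 0, 0, 0, 0], [0, 0, 0, 0, 0, 0]])

```text
time: 6.55
tool_pos: [0.5181, 0.0825, 0.023]
ee_rot: [-3.142, 0.001, 1.685]
wrist_force: [-0.1, 0.9, -0.5]
width: 0.0004
finger_force: 0.0
```

```bash
python3 -c "
from h import *
s=lamp('top')"
```

```text
lamp 342 along [0.0625 0.0805 0.0988] z [0.0656 0.0695]
bar n 718 amin -0.2363 z [0.0317 0.0372]
t 6.6 tcp along -0.2564 lat -0.0007 0.023 [-0.26 -0.07  0.71]
```

Each cycle slides the bar 3 mm, so I'll repeat it.

Call:
drive_tool(commands=[[-0.15, 0, 0, 0, 0, 0], [-0.06, 0, 0, 0, 0, 0], [-0.065, 0, 0, 0, 0, 0], [0, 0, 0, 0, 0, 0], [0.2, 0, 0, 0, 0, 0], [0, 0, 0, 0, 0, 0], [0, 0, 0, 0, 0, 0]])

```text
time: 7.48
tool_pos: [0.5185, 0.0795, 0.023]
ee_rot: [-3.142, 0.001, 1.685]
wrist_force: [-0.4, 0.5, -0.0]
width: 0.0007
finger_force: 0.0
```

```bash
python3 -c "
from h import *
s=lamp('top')"
```

```text
lamp 341 along [0.065  0.0834 0.1023] z [0.0656 0.0693]
bar n 713 amin -0.233 z [0.0318 0.0375]
t 7.525 tcp along -0.2534 lat -0.0007 0.023 [-0.03 -0.15  0.28]
```

Call:
drive_tool(commands=[[-0.15, 0, 0, 0, 0, 0], [-0.06, 0, 0, 0, 0, 0], [-0.065, 0, 0, 0, 0, 0], [0, 0, 0, 0, 0, 0], [0.2, 0, 0, 0, 0, 0], [0, 0, 0, 0, 0, 0], [0, 0, 0, 0, 0, 0]])

```text
time: 8.4
tool_pos: [0.5188, 0.0765, 0.0231]
ee_rot: [3.142, 0.001, 1.685]
wrist_force: [-0.1, 0.5, -0.1]
width: 0.0002
finger_force: 0.0
```

```bash
python3 -c "
from h import *
s=lamp('top')"
```

```text
lamp 340 along [0.0685 0.0862 0.1048] z [0.0658 0.0691]
bar n 684 amin -0.2291 z [0.0317 0.0376]
t 8.45 tcp along -0.2504 lat -0.0007 0.023 [-0.21  0.05 -0.17]
```

Call:
drive_tool(commands=[[-0.15, 0, 0, 0, 0, 0], [-0.06, 0, 0, 0, 0, 0], [-0.065, 0, 0, 0, 0, 0], [0, 0, 0, 0, 0, 0], [0.2, 0, 0, 0, 0, 0], [0, 0, 0, 0, 0, 0], [0, 0, 0, 0, 0, 0]])

```text
time: 9.32
tool_pos: [0.5191, 0.0736, 0.023]
ee_rot: [-3.142, 0.001, 1.685]
wrist_force: [-0.3, -0.1, -0.2]
width: 0.0004
finger_force: 0.0
```

```bash
python3 -c "
from h import *
s=lamp('top')"
```

```text
lamp 342 along [0.0707 0.0895 0.1084] z [0.0654 0.0691]
bar n 674 amin -0.2272 z [0.0323 0.0375]
t 9.375 tcp along -0.2474 lat -0.0007 0.0231 [-0.65 -0.62 -0.18]
```

Call:
drive_tool(commands=[[-0.15, 0, 0, 0, 0, 0], [-0.06, 0, 0, 0, 0, 0], [-0.065, 0, 0, 0, 0, 0], [0, 0, 0, 0, 0, 0], [0.2, 0, 0, 0, 0, 0], [0, 0, 0, 0, 0, 0], [0, 0, 0, 0, 0, 0]])

```text
time: 10.25
tool_pos: [0.5195, 0.0706, 0.0231]
ee_rot: [3.142, 0.001, 1.685]
wrist_force: [-0.4, -0.2, 0.1]
width: 0.0002
finger_force: 0.0
```

```bash
python3 -c "
from h import *
s=lamp('top')"
```

```text
lamp 342 along [0.0771 0.0958 0.1151] z [0.0548 0.0587]
bar n 593 amin -0.2196 z [0.0442 0.0589]
t 10.3 tcp along -0.2444 lat -0.0007 0.0231 [ 0.58 -0.35 -0.28]
```

Call:
drive_tool(commands=[[0.5, 0, 0, 0, 0, 0], [0.6, 0, 0, 0, 0, 0], [0, 0, 0, 0, 0, 0]])

```text
time: 10.68
tool_pos: [0.5144, 0.1152, 0.0231]
ee_rot: [3.142, 0.0, 1.687]
wrist_force: [-0.3, -0.4, -0.7]
width: 0.0005
finger_force: 0.0
```

```bash
python3 -c "
from h import *
s=lamp('top')
s=snapshot('side'); cv2.imwrite('pics/side2.png',cv2.resize(s['image'][130:310,170:410],None,fx=3,fy=3))"
```

```text
lamp 333 along [0.0791 0.0981 0.117 ] z [0.0485 0.0532]
bar n 616 amin -0.2161 z [0.0517 0.0724]
t 10.725 tcp along -0.2885 lat -0.0004 0.023 [-0.06 -0.44 -0.62]
```

View pics/side2.png

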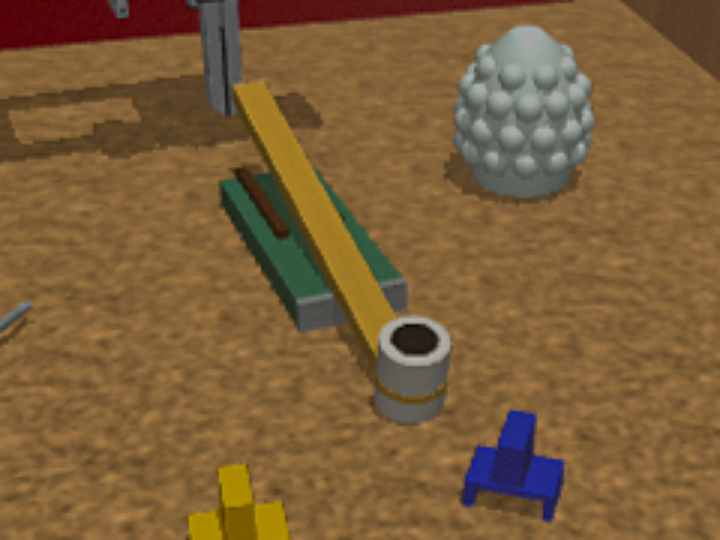

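The bar has tipped fully: the lampholder at (410,370) rests on the bench and the tail is up at (250,88), clear of the finger. Next is the blue rider.

Call:
drive_tool(commands=[[0, 0, -1, 0, 0, 0], [0, 0, -1, 0, 0, 0], [0, 0, -1, 0, 0, 0], [0, 0, -1, 0, 0, 0], [0, 0, -0.4, 0, 0, 0]])

```text
time: 11.4
tool_pos: [0.5158, 0.1136, 0.202]
ee_rot: [3.137, 0.001, 1.684]
wrist_force: [0.4, -0.5, -0.5]
width: 0.0004
finger_force: 0.0
```

```bash
python3 -c "
from h import *
np.set_printoptions(legacy='1.25')
go([.591,-.3525,.12],[np.pi,0,1.009],14)
s=snapshot('top');np.savez('top3.npz',**s);W=world(s);hsv=cv2.cvtColor(s['image'],cv2.COLOR_BGR2HSV).astype(int)
d=np.array([.1198,-.9928]); e=np.array([.5495,-.172]);a=(W[...,:2]-e)@d; b=(W[...,:2]-e)@np.array([.9928,.1198])
m=(a<.06)&(a>-.215)&(abs(b)<.02)&(hsv[...,0]>15)&(hsv[...,0]<35)&(hsv[...,1]>150)&(W[...,2]>.02)&(W[...,2]<.09)
f=np.polyfit(a[m],W[...,2][m],1);print('slope',np.degrees(np.arctan(f[0])),'z@edge',f[1])
g=np.polyfit(a[m],b[m],1);print('lat',g)
st=(abs(a+.004)<.012)&(abs(b)>.016)&(abs(b)<.036)&(hsv[...,1]<60)&(W[...,2]>.012)
print('steel a',np.percentile(a[st],[2,50,98]),'b',np.percentile(b[st],[1,99]),'z',np.median(W[...,2][st]))
"
```

```text
t 11.4 [0.5158 0.1136 0.202 ] [3.137e+00 1.000e-03 1.684e+00]
[-0.84, 0.04, 0.15, 0.0, -0.0, 0.48],
[-0.84, 0.08, 0.15, 0.0, -0.0, 0.48],
[-0.83, 0.12, 0.15, 0.0, -0.0, 0.48],
[-0.83, 0.16, 0.15, 0.0, -0.0, 0.48],
[-0.82, 0.2, 0.15, 0.0, -0.0, 0.48],
[-0.81, 0.24, 0.15, 0.0, -0.0, 0.48],
[-0.8, 0.28, 0.15, 0.0, -0.0, 0.48],
[-0.78, 0.32, 0.15, 0.0, -0.0, 0.48],
[-0.77, 0.35, 0.15, 0.0, -0.0, 0.48],
[-0.75, 0.39, 0.15, 0.0, -0.0, 0.48],
[-0.73, 0.43, 0.15, 0.0, -0.0, 0.48],
[-0.71, 0.46, 0.15, 0.0, -0.0, 0.48],
[-0.68, 0.49, 0.15, 0.0, -0.0, 0.48],
[-0.66, 0.53, 0.15, 0.0, -0.0, 0.48],
slope -9.608781228856088 z@edge 0.03433726297615137
lat [-0.01127395 -0.00086817]
steel a [-0.00717689 -0.00370991 -0.00038434] b [-0.03460518  0.03438275] z 0.020271123901836517
```

Call:
drive_tool(commands=[[-0.84, 0.04, 0.1, 0, 0, 0.48], [-0.84, 0.08, 0.1, 0, 0, 0.48], [-0.83, 0.12, 0.1, 0, 0, 0.48], [-0.83, 0.16, 0.15, 0, 0, 0.48], [-0.82, 0.2, 0.15, 0, 0, 0.48], [-0.81, 0.24, 0.15, 0, 0, 0.48], [-0.8, 0.28, 0.15, 0, 0, 0.48], [-0.78, 0.32, 0.15, 0, 0, 0.48], [-0.77, 0.35, 0.15, 0, 0, 0.48], [-0.75, 0.39, 0.15, 0, 0, 0.48], [-0.73, 0.43, 0.15, 0, 0, 0.48], [-0.71, 0.46, 0.15, 0, 0, 0.48], [-0.68, 0.49, 0.15, 0, 0, 0.48], [-0.66, 0.53, 0.15, 0, 0, 0.48], [0, 0, 0, 0, 0, 0]], gripper=0)

```text
time: 13.32
tool_pos: [0.589, -0.3539, 0.1169]
ee_rot: [-3.136, 0.0, 1.01]
wrist_force: [0.1, 0.9, 0.2]
width: 0.0941
finger_force: 0.0
```

```bash
python3 -c "
from h import *
np.set_printoptions(legacy='1.25')
go([.591,-.3525,.021],[np.pi,0,1.009],4)
s=snapshot('top'); cv2.imwrite('pics/top4.png',cv2.resize(s['image'][140:300,330:490],None,fx=3,fy=3))"
```

```text
t 13.325 [ 0.589  -0.3539  0.1169] [-3.136  0.     1.01 ]
[0.01, 0.01, 0.6, -0.01, 0.0, 0.0],
[0.01, 0.01, 0.6, -0.01, 0.0, 0.0],
[0.01, 0.01, 0.6, -0.01, 0.0, 0.0],
[0.01, 0.01, 0.6, -0.01, 0.0, 0.0],
```

View pics/top4.png

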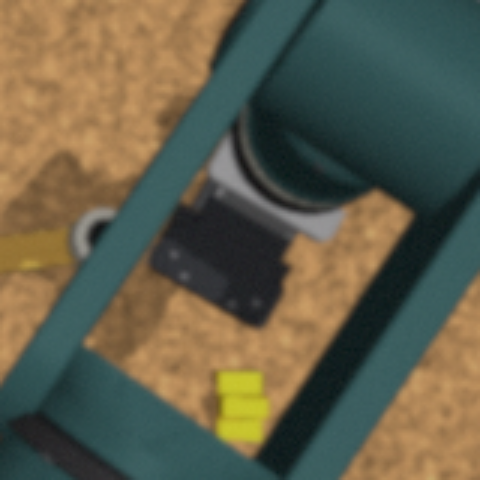

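The top view shows the gripper above the blue rider, clear of the lampholder at (95,230) in the crop and of the yellow rider at (240,405).

Call:
drive_tool(commands=[[0.02, 0.01, 0.7, 0, 0, 0], [0.02, 0.01, 0.7, 0, 0, 0], [0.01, 0.01, 0.6, 0, 0, 0], [0, 0, 0.4, 0, 0, 0], [0, 0, 0, 0, 0, 0]])

```text
time: 14.0
tool_pos: [0.5919, -0.3495, 0.0232]
ee_rot: [-3.138, -0.0, 1.014]
wrist_force: [0.7, 0.5, 0.1]
width: 0.094
finger_force: 0.0
```

```bash
python3 -c "
from h import *
np.set_printoptions(legacy='1.25')
go([.591,-.3525,.021],[np.pi,0,1.009],1)
s=snapshot('side'); cv2.imwrite('pics/side5.png',cv2.resize(s['image'][200:340,230:430],None,fx=3,fy=3))"
```

```text
t 14.0 [ 0.5919 -0.3495  0.0232] [-3.138 -0.     1.014]
[-0.08, 0.02, 0.05, -0.04, -0.0, 0.05],
```

View pics/side5.png

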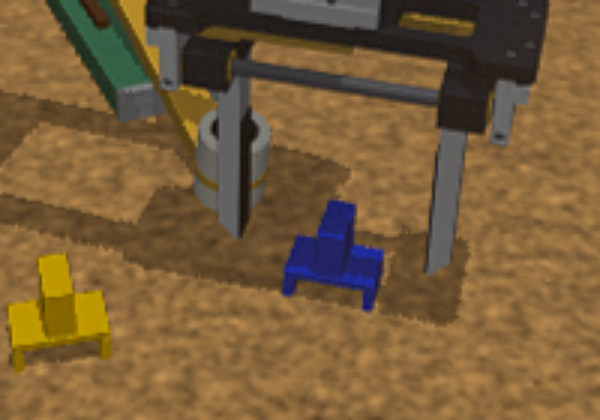

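The fingers straddle the blue fin at (338,235). I'll make the small correction and close.

Call:
drive_tool(commands=[[-0.08, 0.02, 0.04, 0, 0, 0.05], [0, 0, 0, 0, 0, 0]])

```text
time: 14.3
tool_pos: [0.5924, -0.3548, 0.0248]
ee_rot: [3.139, 0.0, 1.007]
wrist_force: [0.2, 0.5, -0.5]
width: 0.0942
finger_force: 0.0
```

Call:
drive_tool(commands=[[0, 0, 0, 0, 0, 0], [0, 0, 0, 0, 0, 0], [0, 0, 0, 0, 0, 0], [0, 0, 0, 0, 0, 0], [0, 0, 0, 0, 0, 0], [0, 0, 0, 0, 0, 0], [0, 0, 0, 0, 0, 0], [0, 0, 0, 0, 0, 0]], gripper=1)

```text
time: 15.3
tool_pos: [0.592, -0.3541, 0.0235]
ee_rot: [3.141, 0.0, 1.008]
wrist_force: [-0.5, -1.3, -0.9]
width: 0.0174
finger_force: 0.0
```

Call:
drive_tool(commands=[[0, 0, 0, 0, 0, 0], [0, 0, 0, 0, 0, 0], [0, 0, 0, 0, 0, 0]])

```text
time: 15.68
tool_pos: [0.5919, -0.3541, 0.0235]
ee_rot: [-3.142, 0.0, 1.008]
wrist_force: [-0.8, 0.1, 0.5]
width: 0.0138
finger_force: 30.0
```

Call:
drive_tool(commands=[[0, 0, -0.4, 0, 0, 0], [0, 0, -0.8, 0, 0, 0], [0, 0, -0.8, 0, 0, 0], [0, 0, -0.6, 0, 0, 0], [0, 0, 0, 0, 0, 0]])

```text
time: 16.3
tool_pos: [0.5936, -0.3552, 0.1321]
ee_rot: [3.134, 0.0, 1.008]
wrist_force: [-0.9, -0.4, 0.1]
width: 0.0136
finger_force: 30.0
```

```bash
cat >> h.py <<'E'
def blue(name):
    s=snapshot(name);W=world(s);hsv=cv2.cvtColor(s['image'],cv2.COLOR_BGR2HSV).astype(int)
    o=get_obs();p=o['tool_pos'];m=(hsv[...,0]>110)&(hsv[...,0]<130)&(hsv[...,1]>150)&(np.linalg.norm(W-p,axis=2)<.08)
    T=Ro.from_euler('xyz',o['ee_rot']); q=T.inv().apply(W[m]-p); print(name,m.sum(),'blue in tool mm lo/hi',(np.percentile(q,[2,98],axis=0)*1000).round(1).tolist()); return s
E
python3 -c "
from h import *
np.set_printoptions(legacy='1.25')
s=blue('side'); blue('top')
a=np.radians(9.6)
T=Ro.from_euler('z',1.680)*Ro.from_euler('x',np.pi)
print(get_obs())
cv2.imwrite('pics/side6.png',cv2.resize(s['image'][100:340,200:460],None,fx=3,fy=3)[:600])"
```

```text
side 550 blue in tool mm lo/hi [[-16.7, -21.4, -23.9], [11.5, 23.1, 14.6]]Traceback (most recent call last):
  File "<string>", line 4, in <module>
    s=blue('side'); blue('top')
                    ~~~~^^^^^^^
  File "h.py", line 32, in blue
    T=Ro.from_euler('xyz',o['ee_rot']); q=T.inv().apply(W[m]-p); print(name,m.sum(),'blue in tool mm lo/hi',(np.percentile(q,[2,98],axis=0)*1000).round(1).tolist()); return s
                                                                                                             ~~~~~~~~~~~~~^^^^^^^^^^^^^^^^^
    return _quantile_unchecked(
        a, q, axis, out, overwrite_input, method, keepdims, weights)
    return _ureduce(a,
                    func=_quantile_ureduce_func,
    ...<5 lines>...
                    overwrite_input=overwrite_input,
                    method=method)
    r = func(a, **kwargs)
    result = _quantile(arr,
                       quantiles=q,
    ...<2 lines>...
                       out=out,
                       weights=wgt)
    slices_having_nans = np.isnan(arr[-1, ...])
                                  ~~~^^^^^^^^^
IndexError: index -1 is out of bounds for axis 0 with size 0
```

```bash
python3 -c "
from h import *
s=snapshot('side');W=world(s);hsv=cv2.cvtColor(s['image'],cv2.COLOR_BGR2HSV).astype(int)
o=get_obs();p=o['tool_pos'];print(p,o['ee_rot'],o['wrist_force'])
m=(hsv[...,0]>110)&(hsv[...,0]<130)&(hsv[...,1]>120)&(np.linalg.norm(W-p,axis=2)<.1)
T=Ro.from_euler('xyz',o['ee_rot']);q=T.inv().apply(W[m]-p)*1000
print(np.c_[np.histogram(q[:,2],np.arange(-34,34,2))[1][:-1],np.histogram(q[:,2],np.arange(-34,34,2))[0]].T)
b=(abs(q[:,1])>10)&(q[:,2]<9); print('bridge top x',np.percentile(q[b,0],[0,3,97,100]),'y',np.percentile(q[b,1],[3,97]),'z',np.median(q[b,2]))
cv2.imwrite('pics/side6.png',cv2.resize(s['image'][100:290,220:440],None,fx=3,fy=3))"
```

```text
[ 0.59137526 -0.35372992  0.12629353] [-3.13969164e+00 -1.95511163e-05  1.00777101e+00] [-0.63969592  0.16608037 -1.90582843]
[[-34 -32 -30 -28 -26 -24 -22 -20 -18 -16 -14 -12 -10  -8  -6  -4  -2   0
    2   4   6   8  10  12  14  16  18  20  22  24  26  28  30]
 [  0   0   0   0   0  46  59  14  16  12  14  12  13  15  11  14  16  12
  104 136  28  11  16  11   8   9   7   0   0   0   0   0   0]]
bridge top x [-16.74017907 -16.01677137  11.6884644   13.50498278] y [-21.96514201  22.59178505] z 4.253023216597102
```

View pics/side6.png

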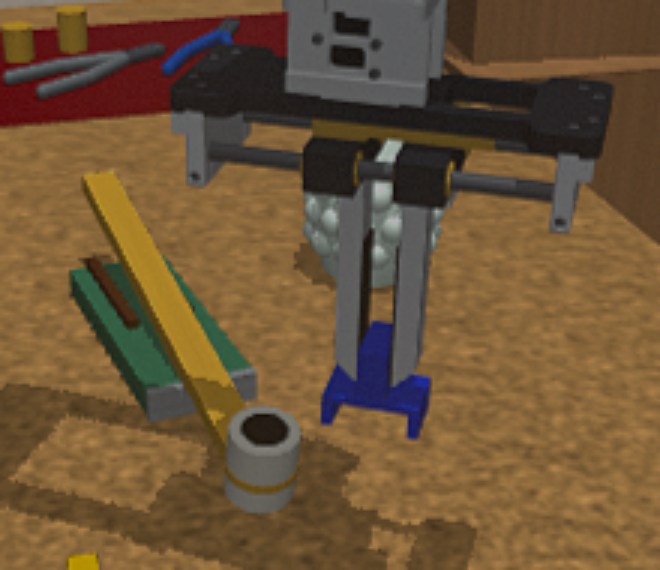

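The blue rider is held squarely; its bridge spans (325–430, 385) in the crop. The bar is still tipped. Next I'll hover over the edge, tilted to match the bar.

```bash
cat >> h.py <<'E'
np.set_printoptions(legacy='1.25')
def place(h,n,q=(.0012,0),off=(-.0005,.0105),steps=True):
    t=np.radians(9.6); yaw=1.680; d=np.array([.1198,-.9928]); l=np.array([.9928,.1198])
    xt=Ro.from_euler('xyz',[np.pi,-t,yaw]).apply([1,0,0]); nn=-Ro.from_euler('xyz',[np.pi,-t,yaw]).apply([0,0,1])
    Q=np.r_[np.array([.5486,-.1721])+d*q[0]+l*q[1],.0342-q[0]*np.tan(t)]
    g=Q+nn*(off[1]+h)-off[0]*xt; print('n',nn.round(3),'goal',g.round(4)); go(g,[np.pi,-t,yaw],n)
E
python3 -c "
from h import *
place(.06,10)"
```

```text
n [ 0.018 -0.166  0.986] goal [ 0.55   -0.1845  0.1036]
t 16.45 [ 0.5914 -0.3537  0.1263] [-3.14  -0.     1.008]
[0.3, -0.31, 0.06, 0.05, 0.16, -0.67],
[0.32, -0.29, 0.06, 0.05, 0.16, -0.67],
[0.34, -0.27, 0.07, 0.05, 0.16, -0.67],
[0.36, -0.25, 0.08, 0.05, 0.16, -0.67],
[0.37, -0.22, 0.08, 0.05, 0.16, -0.67],
[0.38, -0.2, 0.09, 0.05, 0.16, -0.67],
[0.39, -0.17, 0.1, 0.05, 0.16, -0.67],
[0.4, -0.14, 0.11, 0.05, 0.16, -0.67],
[0.41, -0.11, 0.11, 0.05, 0.16, -0.67],
[0.41, -0.09, 0.12, 0.05, 0.16, -0.67],
```

Call:
drive_tool(commands=[[0.3, -0.31, 0.06, 0.05, 0.16, -0.67], [0.32, -0.29, 0.06, 0.05, 0.16, -0.67], [0.34, -0.27, 0.07, 0.05, 0.16, -0.67], [0.36, -0.25, 0.08, 0.05, 0.16, -0.67], [0.37, -0.22, 0.08, 0.05, 0.16, -0.67], [0.38, -0.2, 0.09, 0.05, 0.16, -0.67], [0.39, -0.17, 0.1, 0.05, 0.16, -0.67], [0.4, -0.14, 0.11, 0.05, 0.16, -0.67], [0.41, -0.11, 0.11, 0.05, 0.16, -0.67], [0.41, -0.09, 0.12, 0.05, 0.16, -0.67], [0, 0, 0, 0, 0, 0], [0, 0, 0, 0, 0, 0]])

```text
time: 17.95
tool_pos: [0.5501, -0.1856, 0.1038]
ee_rot: [3.137, -0.164, 1.679]
wrist_force: [-0.1, -0.4, -1.0]
width: 0.0138
finger_force: 30.0
```

```bash
python3 -c "
from h import *
place(.015,3)
s=snapshot('side');W=world(s);hsv=cv2.cvtColor(s['image'],cv2.COLOR_BGR2HSV).astype(int)
o=get_obs();p=o['tool_pos']
m=(hsv[...,0]>110)&(hsv[...,0]<130)&(hsv[...,1]>120)&(np.linalg.norm(W-p,axis=2)<.1)
T=Ro.from_euler('xyz',o['ee_rot']);q=T.inv().apply(W[m]-p)*1000
b=(abs(q[:,1])>10)&(q[:,2]<9); print('bridge top x',np.percentile(q[b,0],[0,3,97,100]),'y',np.percentile(q[b,1],[3,97]),'z',np.median(q[b,2]))
# edge & bar as seen by the side camera
d=np.array([.1198,-.9928]); e=np.array([.5495,-.172]);a=(W[...,:2]-e)@d; bb=(W[...,:2]-e)@np.array([.9928,.1198])
m=(a<.06)&(a>-.2)&(abs(bb)<.02)&(hsv[...,0]>15)&(hsv[...,0]<35)&(hsv[...,1]>150)&(W[...,2]>.025)&(W[...,2]<.09)
top=m&(abs(bb)<.008); f=np.polyfit(a[top],W[...,2][top],1);print('bar slope',np.degrees(np.arctan(f[0])),'z@edge',f[1],'lat',[np.percentile(bb[m&(abs(a)<.02)],k) for k in (2,98)])
st=(abs(a)<.012)&(abs(bb)>.02)&(abs(bb)<.04)&(hsv[...,1]<60)&(W[...,2]>.002)
print('steel face a',np.percentile(a[st],[5,50,95]),np.percentile(a[st&(W[...,2]<.014)],50))"
```

```text
n [ 0.018 -0.166  0.986] goal [ 0.5492 -0.177   0.0592]
t 17.95 [ 0.5501 -0.1856  0.1038] [ 3.137 -0.164  1.679]
[0.01, -0.0, 0.38, 0.01, 0.01, -0.0],
[0.01, -0.0, 0.38, 0.01, 0.01, -0.0],
[0.01, -0.0, 0.38, 0.01, 0.01, -0.0],
bridge top x [-15.82178374 -15.27577791  13.79687806  15.99945994] y [-23.41791124  20.12380998] z 5.690778866928575
bar slope -10.10255090573152 z@edge 0.035201663366631636 lat [-0.013196064468400293, 0.009569562237908188]
steel face a [-0.00761214 -0.00108921  0.00794263] -0.0010259551425020495
```

Call:
drive_tool(commands=[[0, 0, 0.38, 0, 0.01, 0], [0, 0, 0.38, 0, 0.01, 0], [0, 0, 0.38, 0, 0.01, 0], [0, 0, 0.1, 0, 0, 0], [0, 0, 0.1, 0, 0, 0], [0, 0, 0, 0, 0, 0], [0, 0, 0, 0, 0, 0]])

```text
time: 18.88
tool_pos: [0.5501, -0.1767, 0.0523]
ee_rot: [3.135, -0.167, 1.68]
wrist_force: [-0.8, 0.6, 0.0]
width: 0.0137
finger_force: 30.0
```

```bash
python3 -c "
from h import *
place(0,1)
s=snapshot('side'); cv2.imwrite('pics/side7.png',cv2.resize(s['image'][130:290,200:380],None,fx=3.5,fy=3.5))"
```

```text
n [ 0.018 -0.166  0.986] goal [ 0.5489 -0.1745  0.0444]
t 18.875 [ 0.5501 -0.1767  0.0523] [ 3.135 -0.167  1.68 ]
[0.02, -0.03, 0.2, 0.06, 0.01, -0.0],
```

View pics/side7.png

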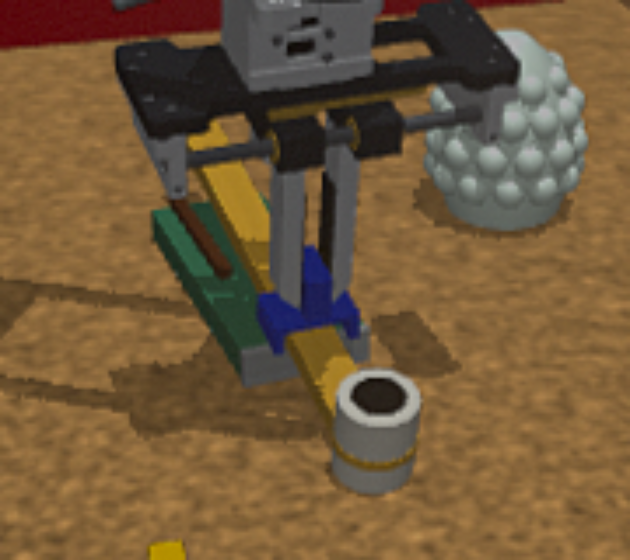

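The rider's legs straddle the bar at (265–355, 325) in the crop, just above the edge. I'll lower it slowly and watch the force.

Call:
drive_tool(commands=[[0.02, -0.02, 0.05, 0, 0, 0], [0, 0, 0.05, 0, 0, 0], [0, 0, 0.04, 0, 0, 0], [0, 0, 0, 0, 0, 0], [0, 0, 0, 0, 0, 0]])

```text
time: 19.55
tool_pos: [0.5488, -0.1748, 0.0463]
ee_rot: [3.136, -0.167, 1.68]
wrist_force: [0.2, -0.4, -0.3]
width: 0.0141
finger_force: 30.0
```

Call:
drive_tool(commands=[[0, 0, 0.025, 0, 0, 0], [0, 0, 0, 0, 0, 0], [0, 0, 0, 0, 0, 0]])

```text
time: 19.92
tool_pos: [0.5488, -0.1747, 0.0454]
ee_rot: [3.136, -0.167, 1.68]
wrist_force: [0.4, -0.3, -0.5]
width: 0.0137
finger_force: 30.0
```

Call:
drive_tool(commands=[[0, 0, 0.025, 0, 0, 0], [0, 0, 0, 0, 0, 0], [0, 0, 0, 0, 0, 0]])

```text
time: 20.3
tool_pos: [0.5488, -0.1746, 0.045]
ee_rot: [3.136, -0.167, 1.68]
wrist_force: [-1.8, 0.9, 3.9]
width: 0.014
finger_force: 30.0
```

The rider is touching the bar at about 4 N, so I'll release and check before backing off.

Call:
drive_tool(commands=[[0, 0, 0, 0, 0, 0], [0, 0, 0, 0, 0, 0], [0, 0, 0, 0, 0, 0], [0, 0, 0, 0, 0, 0], [0, 0, 0, 0, 0, 0], [0, 0, 0, 0, 0, 0]], gripper=0)

```text
time: 21.05
tool_pos: [0.5488, -0.1745, 0.0444]
ee_rot: [3.136, -0.167, 1.68]
wrist_force: [-0.7, 0.8, 0.3]
width: 0.0703
finger_force: 0.0
```

Call:
drive_tool(commands=[[0, 0, -0.3, 0, 0, 0], [0, 0, -0.8, 0, 0, 0], [0, 0, -1, 0, 0, 0], [0, 0, -1, 0, 0, 0], [0.9, 0.3, -1, 0, 0, 0], [0.9, -0.9, -0.5, 0, 0, 0], [0.5, -1, 0, 0, 0, 0], [0, -1, 0, 0, 0, 0], [0, -1, 0, 0, 0, 0], [0, -1, 0, 0, 0, 0], [0, 0, 0, 0, 0, 0]])

```text
time: 22.42
tool_pos: [0.3571, -0.135, 0.2416]
ee_rot: [3.134, -0.165, 1.678]
wrist_force: [0.0, 0.5, -0.4]
width: 0.0938
finger_force: 0.0
```

```bash
python3 -c "
from h import *
s=snapshot('top');W=world(s);hsv=cv2.cvtColor(s['image'],cv2.COLOR_BGR2HSV).astype(int)
d=np.array([.1198,-.9928]); e=np.array([.5495,-.172]);a=(W[...,:2]-e)@d; b=(W[...,:2]-e)@np.array([.9928,.1198])
m=(hsv[...,0]>110)&(hsv[...,0]<130)&(hsv[...,1]>120)&(abs(a)<.06)&(abs(b)<.06)&(W[...,2]>.01)
print(m.sum())
for n,k in(('all',m),('fin',m&(W[...,2]>.055)),('bridge',m&(W[...,2]<.05))):
  r=cv2.minAreaRect((np.c_[a[k],b[k]]*1000).astype(np.float32)); print(n,r,W[...,2][k].mean(), np.percentile(a[k],[2,98]),np.percentile(b[k],[2,98]))
k=(a<-.03)&(a>-.215)&(abs(b)<.02)&(hsv[...,0]>15)&(hsv[...,0]<35)&(hsv[...,1]>150)&(W[...,2]>.025)&(W[...,2]<.09)
f=np.polyfit(a[k],W[...,2][k],1);print('slope',np.degrees(np.arctan(f[0])),f[1],'lat',np.polyfit(a[k],b[k],1))
print(get_obs()['time'],get_obs()['tool_pos'],get_obs()['width'])
im=cv2.resize(s['image'][100:300,170:430],None,fx=3,fy=3); cv2.imwrite('pics/top8.png',im)
s=snapshot('side'); cv2.imwrite('pics/side8.png',cv2.resize(s['image'][130:290,200:380],None,fx=3.5,fy=3.5))"
```

```text
318
all ((3.0634660720825195, -1.2802143096923828), (44.5330810546875, 32.31800842285156), 88.84088134765625) 0.0481374502272187 [-0.01152832  0.01720928] [-0.02277143  0.01974465]
fin ((4.794065475463867, -0.9285860061645508), (14.110857009887695, 28.837827682495117), 89.77967834472656) 0.06440444191412449 [-0.00910425  0.01847512] [-0.007903    0.00553301]
bridge ((1.1028556823730469, -1.2421245574951172), (44.518917083740234, 28.42402458190918), 88.902099609375) 0.03934910734498586 [-0.01186277  0.0144971 ] [-0.02302229  0.02060899]
slope -9.669557826924514 0.03443806200792163 lat [-0.01324659 -0.0013149 ]
22.475 [ 0.35820126 -0.13501777  0.2413659 ] 0.09386153375376134
```

View pics/side8.png

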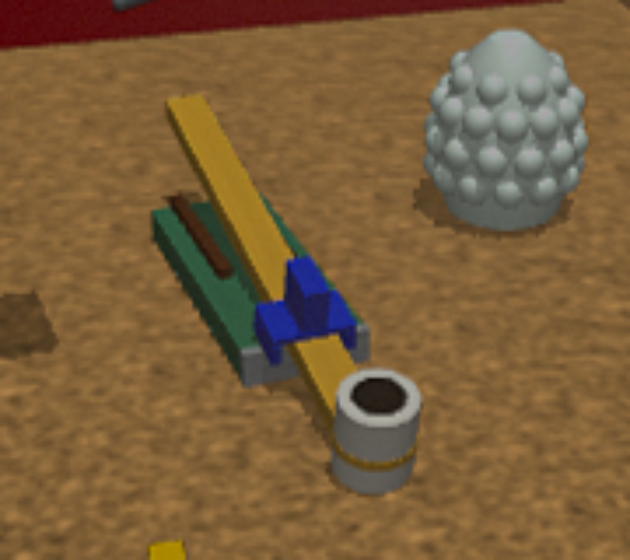

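The side view shows the blue rider seated squarely astride the tipped bar at (305,325), over the edge, with the shade untouched. By the top-view depth its origin is within about 1 mm of the edge.

```bash
python3 -c "
from h import *
print(close_job())"
```

```text
the job is handed in; nothing more can be done
None
```

The job is handed in at about 22.5 s: the lamp bar was slid out until it tipped by itself and left tipped, the blue rider sits squarely astride it within about 1 mm of the edge, and the glass shade was not touched.

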